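# Dose one brass ball from the dosing wheel and tip it into the tray

### The arm

A 6-joint arm with a two-finger parallel gripper is mounted at the origin on a cart in front of the work surface, level with it; the furniture and walls round the work are solid. World frame = base frame: x ahead of the robot, y to its left, z up, the work surface at z = 0. Lengths are in m, angles in rad, forces in N, time in s.
With the tool pointing down it reaches from about 0.425 to 0.95 m from the base axis. Payload 3.5 kg.
Tool frame: the origin (TCP) lies at the very end of the fingers, on their centre line; the grasp point (between the pads) lies 19 mm behind it (ctrl.grip_point_offset is the distance from the TCP to the grasp point, in m); z points along the fingers, y is the line along which they close (so a half turn about z gives the same grasp; the last joint's range is limited). The gripper opens to 85 mm and grips with 20 to 120 N. Pads are 22 mm wide; open, the fingers measure 114 mm over their backs; the gripper's body (76 mm by 85 mm) begins 54 mm behind the grasp point. The pads swing forward as they close: fully open they stand 13 mm farther back than shut.
Start: joints at [-1.489, 0.286, 1.577, -0, 1.279, -0.15], TCP at [0.155, -0.657, 0.231] pointing down, gripper open.
Joint ranges: [-2.77, 2.77], [-0.9, 2.22], [0.21, 2.48], [-1.53, 4.67], [0.24, 2.81], [-2.84, 2.84]. Speed limits (rad/s): [2.79, 2.79, 3.14, 3.14, 3.14, 3.14].

### API

Orientations are given as a unit quaternion [x, y, z, w].
In Python, from plant import ctrl gives the robot as it stands. The module is installed in compiled form; this text tells all that it offers.
- The arm moves only by the shell command python3 -m pendant 'ROWS' [OPENING] [FORCE]. ROWS is JSON, a list of rows, each an object of numbers: "dx", "dy", "dz": the shift along the tool's x, y, z in cm; "twist": the turn about the tool's z in degrees. A call has 1 to 10 rows; each row is the pose to reach, as a shift and turn from the pose commanded when the call began, along the tool's axes at that moment; what a row does not reach only later rows make up. A row lasts 1/8 s, in which the tool goes at most 62.5 mm and 10.7 degrees, less where a joint would pass 70% of its speed; a pose out of reach is approached as far as the arm can. A call with a gripper value outside its range is refused whole. OPENING is the opening in per cent of the stroke, from 0 (shut) to 100 (fully open), set as the call begins (- or left out, the last holds). The fingers move at their own pace and stop on an object; FORCE is the grip in N (left out, the last holds). Time passes only in rows, so rows that repeat a pose let the fingers close. It gives the time, the measured TCP pose, the force, the opening and the grip force at its end, in the units of the state.
- ctrl.get_state(): the state, without advancing time (a new reading comes with each control period).
- ctrl.read_camera(name): name is "scene" or "top"; returns a dict with "img" (384x512x3 uint8, red, green, blue), "depth" (384x512 float32, m along the optical axis (not along the pixel's ray), 0 where there is no reading), "camera_matrix" (3x3 intrinsics, pixels), "xyz" and "rotation" of the camera in the world. Camera axes: x right, y up, looking along -z (the intrinsics and any distortion apply to the point x, -y, -z); pixel columns grow to the right and rows downward; lengths in m; the calibration is good to about 2 mm. A picture is of the moment at which its call begins.
- ctrl.sign_off(): hands the job in; it is judged then, once.
The state is a dict: "time": time; "qpos": joint angles; "dq": joint speeds; "joint_efforts": joint torques, N m; "eef_pos": TCP position; "tcp_rot": TCP orientation; "contact_force": force on the tool from outside, world axes, zero at the start; "wrist_torque": the same for the moment, N m; "opening": opening from 0.0 (shut) to 1.0 (fully open); "finger_force": force on a finger pad.
Only numpy, scipy, OpenCV 4.12 (cv2) and the standard library are available. Lean on these libraries where they do the work, as an engineer would, in place of code of your own. Each camera call takes 0.05 s, during which the arm holds its last target. There are 200 camera calls.

### The job

Turn the dosing wheel by its black crank knob until the pocket with the brass ball sits over the drop hole and the ball falls into the yellow chute; go the short way round, so that the black ball stays in its pocket. Then press the red pad down to tip the chute, so that the brass ball rolls out into the steel tray, and let the chute spring back. Leave the other things on the bench alone.

Things in the scene. Friction and masses are not known exactly. Their poses are not given: they have to be found in the camera images.
- dispenser: Blue ball dispenser fixed to the bench: a 150 x 150 mm foot, four posts and a 150 x 150 mm deck whose top is 108 mm above the bench. Origin: centre of the foot's underside, on the bench, straight below the axis of the wheel. Its z axis is up; its -x axis points from the wheel to the tray, roughly towards the robot.
- wheel_hub (a point): Centre of the hub's top face, 130 mm above the bench, on the upright axis of the aluminium dosing wheel. The wheel turns either way (light friction, stays where left). Five round open-bottomed pockets, 72 degrees apart, 48 mm from the axis: 26 mm inside, 33 mm outside, 20 mm high. Balls in them rest on the deck and are carried along. Only two pockets are loaded.
- drop_hole (a point): Centre of the 30 mm drop hole, at the deck's top face, 48 mm from the wheel's axis on the dispenser's -x side. A ball carried over it falls into the chute below. At the start it lies between the two loaded pockets: 40 to 104 degrees of turn from the brass ball by the short way; the black ball, 144 degrees from the brass one, lies beyond the hole.
- crank_knob (a point): Centre of the top face of the upright black crank knob on the wheel: a cylinder 16 mm in diameter, free to grip over its upper 40 mm, top 174 mm above the bench, 45 mm from the wheel's axis. It moves on a circle about that axis as the wheel turns.
- brass_ball_center (a point): Centre of the brass ball (20 mm diameter, 35 g), the one to dispense. 118 mm above the bench while in its pocket, about 80 mm when it lies in the chute.
- black_ball_center (a point): Centre of the black ball (20 mm diameter), in another pocket; it must stay there.
- chute (a joint): Tipping chute under the deck, a yellow open channel (30 mm wide inside). 0 = at rest, tilted back so that a ball stays in it; 0.5 rad = fully tipped towards the tray, against its stop. A spring returns it to 0 when let go.
- press_pad (a point): Centre of the top face of the red pad (34 x 34 mm) on the chute's lever, beside the tray on the dispenser's -y side; 97 mm above the bench at rest. Pressed straight down it sinks 47 mm, to about 50 mm above the bench (fully tipped, stop); this takes 2 to 5 N. A ball in the chute needs about a second with the chute fully tipped to roll out.
- tray (a point): Centre of the inner floor of the open steel catch tray (90 mm along the dispenser's x, 84 mm along y inside; walls 36 mm high), fixed to the dispenser. 150 mm from the wheel's axis on the dispenser's -x side. Axes as the dispenser's.
- sanding_block: Brown sanding block lying on the bench, 58 x 101 x 34 mm; origin under its middle. Bystander.
- insulating_tape: Roll of blue insulating tape lying flat, 66 mm across, 19 mm high; origin under its middle. Bystander.
- wood_offcut: Wooden block, 56 x 130 x 44 mm; origin under its middle. Bystander.

How it is judged:
On the way, in this order (a step that is already met when the one before it is completed fails the run):
1. the brass ball has dropped through the hole and lies in the chute (z of brass_ball_center in the frame of dispenser between 0.06 and 0.096 m and x of brass_ball_center in the frame of dispenser above -0.1 m and horizontal distance between brass_ball_center and drop_hole below 0.03 m), for 0.2 s.
2. the chute is tipped (value of joint chute above 0.25 rad), for 0.1 s.
At the end, for the whole second after the job is handed in: The brass ball lies on the floor of the steel tray, the black ball is still in its pocket on top of the deck, and the chute has sprung back (under 0.08 rad) (x of brass_ball_center in the frame of tray between -0.045 and 0.045 m and y of brass_ball_center in the frame of tray between -0.042 and 0.042 m and z of brass_ball_center in the frame of tray below 0.025 m and z of black_ball_center in the frame of dispenser above 0.112 m and horizontal distance between black_ball_center and dispenser below 0.056 m and value of joint chute below 0.08 rad); the robot touches nothing.
It fails at once if the black ball leaves its pocket (z of black_ball_center in the frame of dispenser below 0.108 m or horizontal distance between black_ball_center and dispenser above 0.06 m).
It fails at once if a bystander (sanding block, tape, wood block) is moved more than 30 mm (distance of any of sanding_block, insulating_tape, wood_offcut from where it was at the start of the episode above 0.03 m).
It also fails if it takes over 48 s, if anything falls off the work surface, if the arm or the gripper's body presses on something with over 40 N, if the wrist force passes 120 N, or if a joint passes its speed limit or range.

## Working session

There is one attempt and no reset: what is moved stays moved. The work goes in short steps, Python scripts to look and compute and a shell command to move; the robot and the scene stay as the last step left them, time stands still between calls to the robot, and variables do not carry over. Pictures are saved under pics/ and viewed, at most 10 in all, crops included, and the job is handed in when it is done.

```bash
mkdir -p pics; cat > h.py <<'E'
import numpy as np, cv2
from plant import ctrl
def cam(n):
    c=ctrl.read_camera(n); return c
def pts(c):
    K=c["camera_matrix"];d=c["depth"];v,u=np.mgrid[:384,:512]
    p=np.stack([(u-K[0,2])/K[0,0]*d,-(v-K[1,2])/K[1,1]*d,-d],-1)
    return p@np.array(c["rotation"]).T+c["xyz"]
def ray(c,u,v,z):
    K=c["camera_matrix"];r=np.array(c["rotation"])@np.array([(u-K[0,2])/K[0,0],-(v-K[1,2])/K[1,1],-1])
    o=np.array(c["xyz"]);return o+r*(z-o[2])/r[2]
E
python3 - <<'E'
from h import *
for n in("scene","top"):
    c=cam(n);cv2.imwrite(f"pics/{n}0.png",c["img"][:,:,::-1]);print(n,c["xyz"],c["rotation"],c["camera_matrix"],[k for k in c])
s=ctrl.get_state();print(s["eef_pos"],s["tcp_rot"],s["time"])
E
```

```text
scene [0.03220869 0.57864621 1.00260389] [-0.13250034  0.32977917  0.87004761 -0.34162336] [[493.34188278   0.         257.45096509]
 [  0.         493.34188278 195.34811707]
 [  0.           0.           1.        ]] ['img', 'depth', 'camera_matrix', 'xyz', 'rotation']
top [ 0.47056457 -0.00848355  1.13306499] [-0.02566537  0.02613001  0.70877914 -0.70447899] [[409.90105752   0.         266.4199513 ]
 [  0.         409.90105752 187.68096081]
 [  0.           0.           1.        ]] ['img', 'depth', 'camera_matrix', 'xyz', 'rotation']
[ 0.15503724 -0.65632367  0.23002788] [ 9.93290379e-01  1.15641681e-01  2.86272120e-05 -1.10641204e-03] 0.1
```

View pics/scene0.png

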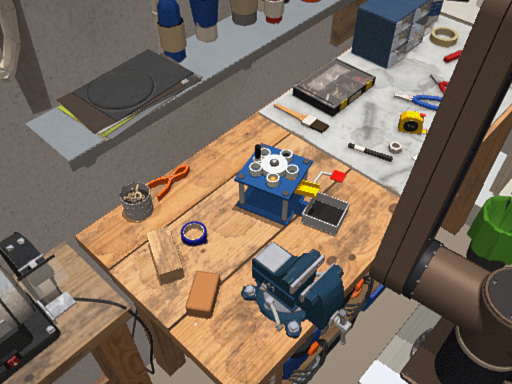

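View pics/top0.png

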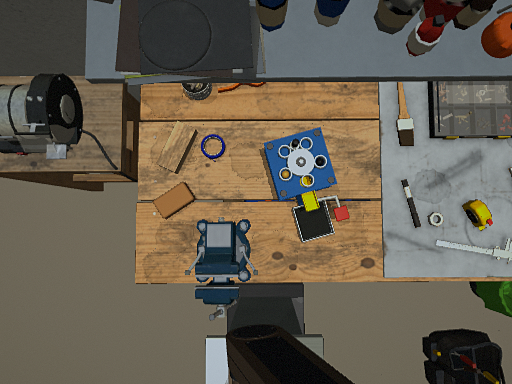

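The scene view shows the dispenser near (272,180), with the black knob at (257,152). In the top view, the hub is near (302,161), the red pad is at (341,213) and the tray is at (315,223). A vise stands to the left and a shelf behind.

```bash
sed -i 's/np.array(c\["rotation"\])/R(c)/; s/^def cam/from scipy.spatial.transform import Rotation\ndef R(c): return Rotation.from_quat(c["rotation"]).as_matrix()\ndef cam/' h.py
python3 - <<'E'
from h import *
ims=[]
for n,(u0,v0,w,h) in(("top",(255,115,100,130)),("scene",(225,130,130,130))):
    c=cam(n);ims.append(cv2.resize(c["img"][v0:v0+h,u0:u0+w,::-1],None,fx=3.4,fy=4.5 if 0 else 3.4,interpolation=cv2.INTER_CUBIC))
    p=pts(c);hsv=cv2.cvtColor(c["img"],cv2.COLOR_RGB2HSV);z=p[...,2];H,S,V=[hsv[...,i].astype(int) for i in range(3)]
    dis=(abs(p[...,0]-.55)<.3)&(abs(p[...,1]+.1)<.2)&(c["depth"]>0)
    def rep(nm,m):
        m=m&dis;k,l,st,ce=cv2.connectedComponentsWithStats(m.astype(np.uint8))
        for i in range(1,k):
            if st[i,4]>5:print(n,nm,st[i,4],ce[i].round(1),np.median(p[l==i],0).round(4))
    rep("blue",(H>100)&(H<125)&(S>150)&(z>.09)&(z<.125))
    rep("red",((H<6)|(H>174))&(S>180)&(z>.03)&(z<.13))
    rep("yel",(H>22)&(H<34)&(S>150)&(z>.03)&(z<.13))
    rep("brass",(H>12)&(H<30)&(S>100)&(z>.11)&(z<.14))
    rep("hi",(z>.155)&(z<.19)); rep("hub",(z>.124)&(z<.135)&(S<60)&(V>150))
    rep("black",(V<55)&(z>.10)&(z<.19))
    for uv in ((300,190) ,):print(p[100,300],p[60,300],"shelf/vise top",p[235,220])
cv2.imwrite("pics/crop0.png",cv2.hconcat([ims[0],ims[1][:ims[0].shape[0]]]))
E
```

```text
top blue 1843 [299.5 164.8] [ 0.5969 -0.0886  0.1081]
top blue 60 [305.2 143.6] [ 0.6563 -0.1075  0.1085]
top blue 60 [284.  151.4] [ 0.6379 -0.0543  0.1075]
top blue 9 [322.2 163.2] [ 0.605  -0.15    0.1199]
top blue 6 [225.5 222.5] [0.4594 0.0931 0.1094]
top blue 44 [231.6 235. ] [0.4344 0.079  0.1101]
top blue 8 [229.8 283.6] [0.3094 0.0824 0.1087]
top red 122 [342.  212.2] [ 0.4839 -0.2014  0.097 ]
top yel 26 [304.7 180.6] [ 0.5669 -0.1099  0.0694]
top yel 11 [300.7 182.4] [ 0.5603 -0.0972  0.0717]
top yel 235 [309.7 200.7] [ 0.513  -0.1207  0.0794]
top brass 45 [285. 174.] [ 0.5781 -0.0555  0.125 ]
top hi 40 [295.2 142. ] [ 0.6489 -0.0778  0.1724]
top hi 227 [229.1 269.3] [0.3509 0.0798 0.1582]
top hi 218 [228.6 293.4] [0.2957 0.0819 0.1597]
top hub 692 [300.2 161.2] [ 0.6096 -0.0946  0.1297]
top black 42 [294.8 142.9] [ 0.6476 -0.0775  0.1715]
top black 8 [284.5 147.5] [ 0.6476 -0.0557  0.1098]
top black 61 [319.6 161. ] [ 0.6097 -0.142   0.1235]
top black 6 [224.7 222.3] [0.4606 0.0955 0.1088]
top black 27 [231.7 226.1] [0.4506 0.077  0.1086]
top black 205 [230.1 257.9] [0.373
[... 475 characters left out ...]
26 [337.8 175.7] [ 0.4804 -0.195   0.0957]
scene yel 122 [309.2 189.1] [ 0.5131 -0.1244  0.0782]
scene brass 27 [272.4 178.2] [ 0.5794 -0.0563  0.1241]
scene hi 50 [257.5 148.2] [ 0.6476 -0.0749  0.1691]
scene hi 210 [311.9 257.4] [0.3485 0.0824 0.1579]
scene hi 213 [333.3 273.1] [0.2929 0.0838 0.1588]
scene hub 542 [273.4 163.9] [ 0.6068 -0.0909  0.1285]
scene black 73 [257.3 151.2] [ 0.6475 -0.0734  0.1605]
scene black 15 [285.6 154.2] [ 0.6101 -0.1398  0.1263]
scene black 25 [312.1 276.3] [0.3359 0.0906 0.1098]
scene black 47 [340.4 295.6] [0.263  0.09   0.1156]
[ 0.81425261 -0.45427635  0.01559945] [ 0.90309826 -0.55560678  0.07662053] shelf/vise top [ 0.62413128  0.09140184 -0.00399449]
```

View pics/crop0.png

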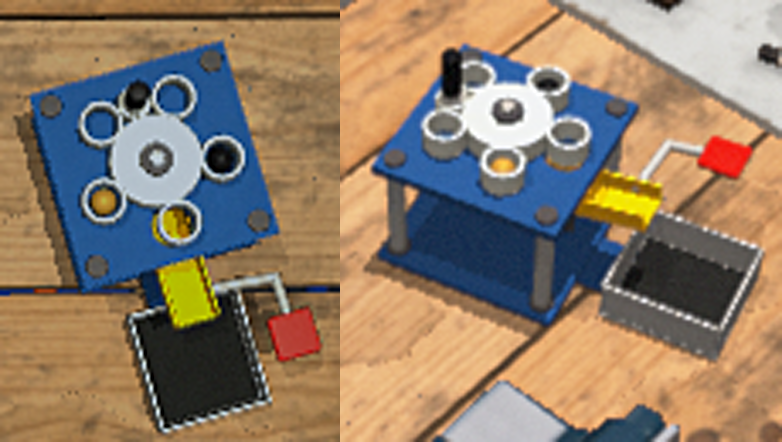

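```bash
python3 - <<'E'
from h import *
c=cam("top");p=pts(c);hsv=cv2.cvtColor(c["img"],cv2.COLOR_RGB2HSV);z=p[...,2]
H,S,V=[hsv[...,i].astype(int) for i in range(3)]
m=((H>100)&(H<125)&(S>150)&(z>.1)&(z<.115)); m[:,:255]=0;m[:,345:]=0
ct=cv2.findContours(m.astype(np.uint8),0,2)[0];q=np.vstack([k for k in ct if len(k)>15]).reshape(-1,2)
w=np.array([ray(c,*x,.108)[:2] for x in q],np.float32)*1000
r=cv2.minAreaRect(w);print("deck",r)
hub=ray(c,300.9,161.2,.13);print("hub",hub)
red=ray(c,342,212.2,.097);print("pad",red)
cs=[ray(c,255+x/3.4,115+y/3.4,.036)for x,y in((130,315),(242,292),(270,400),(160,430))]
T=np.mean(cs,0);print("tray",T);
C=np.array(r[0])/1000
for k in (295.2,142),:print("knob",ray(c,*k,.174))
K=ray(c,295.0,141.5,.174)
for nm,P in(("brass",ray(c,285,174,.125)),("black",ray(c,320,161,.12)),("knob",K),("tray",T),("pad",red)):
    for O in(hub[:2],C):
        d=P[:2]-O;print(nm,np.hypot(*d).round(4),np.degrees(np.arctan2(d[1],d[0])).round(1))
print("shelf",p[78:84,[280,300,320]].round(3)[:,:,[0,2]].tolist())
# scene triangulation of knob
s=cam("scene");ps=pts(s);mm=(ps[...,2]>.171)&(abs(ps[...,0]-.648)<.04)&(abs(ps[...,1]+.077)<.04);print(ps[mm].mean(0),mm.sum())
mm=(z>.171)&(abs(p[...,0]-.648)<.04)&(abs(p[...,1]+.077)<.04);print(p[mm].mean(0),mm.sum())
E
```

```text
deck ((607.84716796875, -93.67825317382812), (148.86692810058594, 149.41502380371094), 15.595379829406738)
hub [ 0.60913075 -0.09477485  0.13      ]
pad [ 0.48340952 -0.19974287  0.097     ]
tray [ 0.46222081 -0.1357747   0.036     ]
knob [ 0.64888741 -0.07806717  0.174     ]
brass 0.05 128.2
brass 0.0483 127.9
black 0.0485 -88.1
black 0.0496 -86.7
knob 0.0444 22.7
knob 0.0452 20.8
tray 0.1525 -164.4
tray 0.1516 -163.9
pad 0.1638 -140.1
pad 0.1635 -139.6
shelf [[[0.74, 0.358], [0.741, 0.354], [0.741, 0.354]], [[0.741, 0.349], [0.741, 0.349], [0.741, 0.347]], [[0.739, 0.348], [0.741, 0.342], [0.741, 0.343]], [[0.741, 0.338], [0.74, 0.339], [0.741, 0.336]], [[0.853, -0.001], [0.852, 0.002], [0.853, -0.002]], [[0.85, 0.0], [0.85, -0.0], [0.847, 0.005]]]
[ 0.64998377 -0.07778935  0.17256204] 19
[ 0.65040332 -0.07896258  0.17337208] 29
```

```bash
python3 -m pendant '[{"dx":2,"dy":-1.5,"twist":0},{"dx":5.5,"dy":-4},{"dx":9,"dy":-6.6},{"dx":12.5,"dy":-9.1},{"dx":16,"dy":-11.7},{"dx":19.5,"dy":-14.2},{"dx":23,"dy":-16.8},{"dx":26.5,"dy":-19.4},{"dx":29,"dy":-21.2},{"dx":30.5,"dy":-22.3}]' 60 20
python3 -m pendant '[{"dx":3,"dy":-2.2,"twist":-1},{"dx":6.5,"dy":-4.7,"twist":-2},{"dx":10,"dy":-7.3,"twist":-3},{"dx":13.5,"dy":-9.9,"twist":-4},{"dx":17,"dy":-12.4,"twist":-5},{"dx":20.5,"dy":-15,"twist":-6},{"dx":24,"dy":-17.5,"twist":-7},{"dx":27.5,"dy":-20.1,"twist":-8},{"dx":30,"dy":-21.9,"twist":-8.5},{"dx":30.95,"dy":-22.6,"twist":-8.5}]'
cat > s.py <<'E'
from h import *
s=ctrl.get_state();r=Rotation.from_quat(s["tcp_rot"]).as_matrix();e=np.array(s["eef_pos"])
print(s["time"],e.round(4),"xang",np.degrees(np.arctan2(r[1,0],r[0,0])).round(2),"zax",r[:,2].round(3),"q",np.round(s["qpos"],2),"F",np.round(s["contact_force"],1),s["opening"],s["finger_force"])
def to(*P):
    print("d tool cm",((np.array(P)-e)@r*100).round(2))
E
python3 -c "
from s import *
to(.650,-.0782,.138)"
```

```text
0.3 [ 0.1551 -0.6567  0.2308] xang 13.28 zax [-0.     0.001 -1.   ] q [-1.49  0.29  1.58  0.    1.28 -0.15] F [ 0.2 -0.3  0.3] 0.9997993430672035 0.0
d tool cm [ 61.46 -44.93   9.33]$[0]: bad value
$[0]: bad value
```

```bash
python3 -m pendant '[{"dx":2,"dy":-1.5,"dz":0,"twist":0},{"dx":5.5,"dy":-4,"dz":0,"twist":0},{"dx":9,"dy":-6.6,"dz":0,"twist":0},{"dx":12.5,"dy":-9.1,"dz":0,"twist":0},{"dx":16,"dy":-11.7,"dz":0,"twist":0},{"dx":19.5,"dy":-14.2,"dz":0,"twist":0},{"dx":23,"dy":-16.8,"dz":0,"twist":0},{"dx":26.5,"dy":-19.4,"dz":0,"twist":0},{"dx":29,"dy":-21.2,"dz":0,"twist":0},{"dx":30.5,"dy":-22.3,"dz":0,"twist":0}]' 60 20 && python3 -c "
from s import *
to(.650,-.0782,.138)"
```

```text
time: 1.55
eef_pos: [0.4015, -0.3687, 0.2314]
tcp_rot: [0.993, 0.116, 0.0, 0.0]
contact_force: [-0.7, 0.6, 0.0]
opening: 0.602
finger_force: 0.0
1.55 [ 0.4015 -0.3687  0.2314] xang 13.36 zax [ 0. -0. -1.] q [-0.93 -0.    1.9  -0.    1.25  0.41] F [-0.7  0.6  0. ] 0.6020346915219293 0.0
d tool cm [ 30.89 -22.52   9.34]
```

Works with all four keys. I'll continue to above the knob.

```bash
python3 -m pendant '[{"dx":3,"dy":-2.2,"dz":0,"twist":-1},{"dx":6.5,"dy":-4.7,"dz":0,"twist":-2},{"dx":10,"dy":-7.3,"dz":0,"twist":-3},{"dx":13.5,"dy":-9.9,"dz":0,"twist":-4},{"dx":17,"dy":-12.4,"dz":0,"twist":-5},{"dx":20.5,"dy":-15,"dz":0,"twist":-6},{"dx":24,"dy":-17.5,"dz":0,"twist":-7},{"dx":27.5,"dy":-20.1,"dz":0,"twist":-8},{"dx":30,"dy":-21.9,"dz":0,"twist":-8.5},{"dx":30.9,"dy":-22.5,"dz":0,"twist":-8.5}]' && python3 -c "
from s import *
to(.650,-.0782,.138)
c=cam('scene');cv2.imwrite('pics/scene1.png',c['img'][60:260,150:420,::-1].repeat(2,0).repeat(2,1))"
```

```text
time: 2.8
eef_pos: [0.6505, -0.079, 0.231]
tcp_rot: [0.982, 0.19, -0.0, 0.0]
contact_force: [0.1, 0.0, -0.6]
opening: 0.598
finger_force: 0.0
2.8 [ 0.6505 -0.079   0.231 ] xang 21.86 zax [-0. -0. -1.] q [-0.28  0.24  1.63 -0.    1.27  0.91] F [ 0.1  0.  -0.6] 0.5981351397272647 0.0
d tool cm [-0.01 -0.09  9.3 ]
```

View pics/scene1.png

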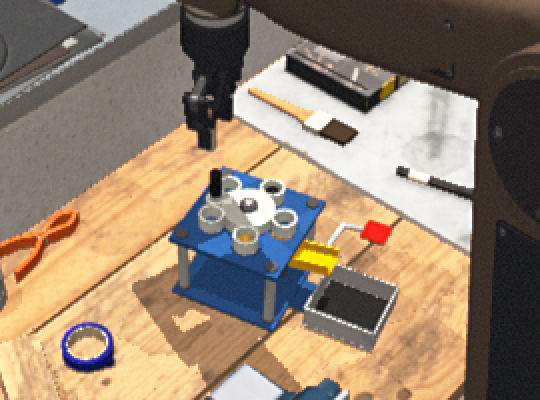

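The gripper hangs directly above the knob, which is at crop (215,182). The wheel is untouched. Next I'll descend and grip.

```bash
python3 -m pendant '[{"dx":0,"dy":-0.1,"dz":2,"twist":0},{"dx":0,"dy":-0.1,"dz":4.5,"twist":0},{"dx":0,"dy":-0.1,"dz":7,"twist":0},{"dx":0,"dy":-0.1,"dz":8.6,"twist":0},{"dx":0,"dy":-0.1,"dz":9.3,"twist":0},{"dx":0,"dy":-0.1,"dz":9.3,"twist":0}]' && python3 -m pendant '[{"dx":0,"dy":0,"dz":0,"twist":0},{"dx":0,"dy":0,"dz":0,"twist":0},{"dx":0,"dy":0,"dz":0,"twist":0},{"dx":0,"dy":0,"dz":0,"twist":0},{"dx":0,"dy":0,"dz":0,"twist":0},{"dx":0,"dy":0,"dz":0,"twist":0}]' 0 20 && python3 - <<'E'
from s import *
O=np.array([.6085,-.0942]);d=e[:2]-O;R0=np.hypot(*d);a0=np.arctan2(d[1],d[0]);print(R0,np.degrees(a0))
for k in list(range(7,71,7)):
    a=a0+np.radians(k);P=np.r_[O+R0*np.array([np.cos(a),np.sin(a)]),e[2]];print(k,((P-e)@r*100).round(2))
E
```

```text
time: 3.6
eef_pos: [0.6492, -0.0793, 0.138]
tcp_rot: [0.982, 0.189, -0.0, -0.0]
contact_force: [-0.1, 0.8, -0.3]
opening: 0.6
finger_force: 0.0
time: 4.35
eef_pos: [0.65, -0.0791, 0.1395]
tcp_rot: [0.982, 0.189, 0.001, 0.0]
contact_force: [-1.6, 0.0, 5.7]
opening: 0.182
finger_force: 20.3
4.35 [ 0.65   -0.0791  0.1395] xang 21.79 zax [ 0.002 -0.001 -1.   ] q [-0.28  0.33  1.7  -0.    1.11  0.91] F [-1.6  0.   5.7] 0.18181111064014938 20.340267419815063
0.044215944479310175 20.0039807192863
7 [-0.02 -0.54 -0.  ]
14 [-0.1  -1.07 -0.  ]
21 [-0.24 -1.59 -0.  ]
28 [-0.45 -2.09 -0.  ]
35 [-0.72 -2.56 -0.  ]
42 [-1.04 -2.99 -0.01]
49 [-1.42 -3.38 -0.01]
56 [-1.83 -3.72 -0.01]
63 [-2.29 -4.01 -0.01]
70 [-2.78 -4.24 -0.01]
```

```bash
python3 -m pendant '[{"dx":0,"dy":-0.27,"dz":0,"twist":-3.5},{"dx":-0.02,"dy":-0.54,"dz":0,"twist":-7},{"dx":-0.1,"dy":-1.07,"dz":0,"twist":-14},{"dx":-0.24,"dy":-1.59,"dz":0,"twist":-21},{"dx":-0.45,"dy":-2.09,"dz":0,"twist":-28},{"dx":-0.72,"dy":-2.56,"dz":0,"twist":-35},{"dx":-1.04,"dy":-2.99,"dz":0,"twist":-42},{"dx":-1.42,"dy":-3.38,"dz":0,"twist":-49},{"dx":-1.83,"dy":-3.72,"dz":0,"twist":-56},{"dx":-1.83,"dy":-3.72,"dz":0,"twist":-56}]' && python3 - <<'E'
from s import *
O=np.array([.6085,-.0942]);d=e[:2]-O;R0=.0445;a0=np.arctan2(d[1],d[0]);print(np.hypot(*d),np.degrees(a0))
for g in (82,85,88,91):
    a=np.radians(g);P=np.r_[O+R0*np.array([np.cos(a),np.sin(a)]),e[2]];print(g,((P-e)@r*100).round(2))
c=cam('scene');cv2.imwrite('pics/scene2.png',cv2.resize(c['img'][110:250,210:370,::-1],None,fx=3,fy=3,interpolation=2))
E
```

```text
time: 5.6
eef_pos: [0.619, -0.0512, 0.1395]
tcp_rot: [0.778, 0.628, 0.0, 0.001]
contact_force: [-0.7, 0.3, 5.5]
opening: 0.176
finger_force: 20.5
5.6 [ 0.619  -0.0512  0.1395] xang 77.83 zax [ 0.002 -0.    -1.   ] q [-0.25  0.26  1.79 -0.    1.09 -0.03] F [-0.7  0.3  5.5] 0.17633986608467972 20.494953989982605
0.04428338725589862 76.24719955598307
82 [ 0.01 -0.45 -0.  ]
85 [-0.01 -0.68 -0.  ]
88 [-0.05 -0.91 -0.  ]
91 [-0.09 -1.14 -0.  ]
```

View pics/scene2.png

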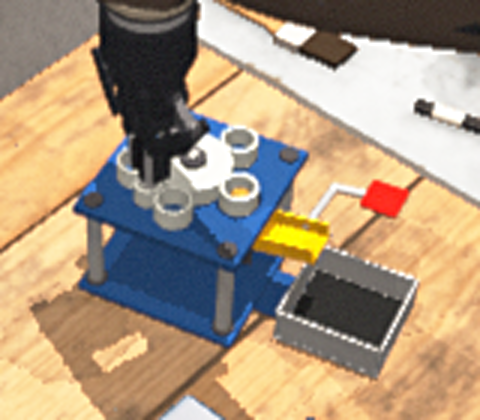

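The brass ball still shows in its pocket at crop (240,190), just short of the hole. I'll turn about 11° more.

```bash
python3 -m pendant '[{"dx":0.01,"dy":-0.25,"dz":0,"twist":-3},{"dx":0.01,"dy":-0.45,"dz":0,"twist":-6},{"dx":-0.01,"dy":-0.68,"dz":0,"twist":-9},{"dx":-0.05,"dy":-0.88,"dz":0,"twist":-11.5},{"dx":-0.05,"dy":-0.88,"dz":0,"twist":-11.5},{"dx":-0.05,"dy":-0.88,"dz":0,"twist":-11.5},{"dx":-0.05,"dy":-0.88,"dz":0,"twist":-11.5}]' && python3 - <<'E'
from s import *
ims=[]
for n,(u,v) in(('scene',(210,110)),('top',(245,115))):
    c=cam(n);ims.append(cv2.resize(c['img'][v:v+130,u:u+130,::-1],None,fx=3,fy=3,interpolation=2))
    p=pts(c);hsv=cv2.cvtColor(c['img'],cv2.COLOR_RGB2HSV).astype(int)
cv2.imwrite('pics/s3.png',cv2.hconcat(ims))
E
```

```text
time: 6.52
eef_pos: [0.6107, -0.05, 0.1395]
tcp_rot: [0.712, 0.703, 0.001, 0.001]
contact_force: [0.3, -0.7, 5.4]
opening: 0.181
finger_force: 20.5
6.525 [ 0.6107 -0.05    0.1395] xang 89.26 zax [ 0.002 -0.    -1.   ] q [-0.25  0.24  1.81  0.    1.09 -0.23] F [ 0.3 -0.7  5.4] 0.18074069084374564 20.477450788021088
```

View pics/s3.png

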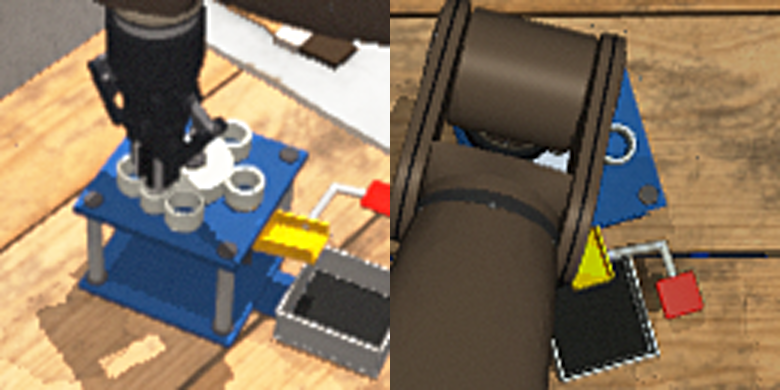

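The pocket at crop (243,187) now shows no brass, so the ball has dropped. I'll release, lift, and move above the pad.

```bash
python3 -m pendant '[{"dx":0,"dy":0,"dz":0,"twist":0},{"dx":0,"dy":0,"dz":0,"twist":0},{"dx":0,"dy":0,"dz":0,"twist":0},{"dx":0,"dy":0,"dz":0,"twist":0},{"dx":0,"dy":0,"dz":-1,"twist":0},{"dx":0,"dy":0,"dz":-3,"twist":0},{"dx":0,"dy":0,"dz":-6,"twist":0},{"dx":0,"dy":0,"dz":-8,"twist":0},{"dx":0,"dy":0,"dz":-8,"twist":0}]' 45 20 && python3 -m pendant '[{"dx":-2,"dy":-1.6,"dz":0,"twist":-2},{"dx":-5,"dy":-4.1,"dz":0,"twist":-5},{"dx":-8,"dy":-6.6,"dz":0,"twist":-8},{"dx":-11,"dy":-9.1,"dz":0,"twist":-12},{"dx":-14,"dy":-11.6,"dz":0,"twist":-15},{"dx":-15.1,"dy":-12.6,"dz":0,"twist":-16},{"dx":-15.1,"dy":-12.6,"dz":0,"twist":-16},{"dx":-15.1,"dy":-12.6,"dz":0,"twist":-16}]' 0 20 && python3 - <<'E'
from s import *
to(.4835,-.1995,.105)
ims=[]
for n,(u,v) in(('scene',(210,110)),('top',(245,115))):
    c=cam(n);ims.append(cv2.resize(c['img'][v:v+130,u:u+130,::-1],None,fx=3,fy=3,interpolation=2))
    p=pts(c);hsv=cv2.cvtColor(c['img'],cv2.COLOR_RGB2HSV).astype(int)
    m=((hsv[...,0]<6)|(hsv[...,0]>174))&(hsv[...,1]>180)&(abs(p[...,2]-.097)<.01)&(abs(p[...,0]-.483)<.05)&(abs(p[...,1]+.2)<.05)
    print(n,m.sum(),np.median(p[m],0))
cv2.imwrite('pics/s4.png',cv2.hconcat(ims))
E
```

```text
time: 7.75
eef_pos: [0.6113, -0.0502, 0.2218]
tcp_rot: [0.712, 0.703, 0.002, 0.003]
contact_force: [-0.3, -0.4, -0.2]
opening: 0.45
finger_force: 0.0
time: 8.75
eef_pos: [0.482, -0.1987, 0.2177]
tcp_rot: [0.607, 0.795, 0.0, -0.001]
contact_force: [-0.7, -0.4, -0.0]
opening: 0.002
finger_force: 0.0
8.75 [ 0.482  -0.1987  0.2177] xang 105.28 zax [-0.001  0.001 -1.   ] q [-0.59 -0.04  1.96  0.    1.22 -0.85] F [-0.7 -0.4 -0. ] 0.001682161025667659 0.0
d tool cm [-0.13  0.12 11.27]
scene 117 [ 0.48091159 -0.19528052  0.09613639]
top 42 [ 0.4877945  -0.18693052  0.09702057]
```

View pics/s4.png

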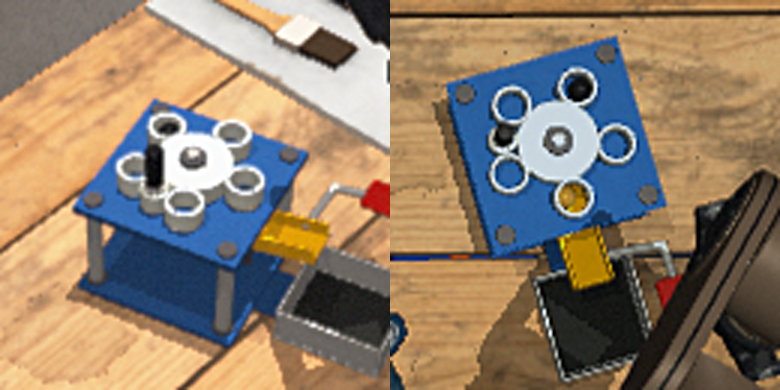

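The chute view through the hole shows the brass ball at (570,197). The black ball is in its pocket at (578,87). Next I'll press the pad.

```bash
python3 -m pendant '[{"dx":-0.1,"dy":0.1,"dz":3,"twist":0},{"dx":-0.1,"dy":0.1,"dz":7,"twist":0},{"dx":-0.1,"dy":0.1,"dz":10,"twist":0},{"dx":-0.1,"dy":0.1,"dz":11.5,"twist":0},{"dx":-0.1,"dy":0.1,"dz":12.5,"twist":0},{"dx":-0.1,"dy":0.1,"dz":13.5,"twist":0},{"dx":-0.1,"dy":0.1,"dz":14.5,"twist":0},{"dx":-0.1,"dy":0.1,"dz":15.5,"twist":0},{"dx":-0.1,"dy":0.1,"dz":16.3,"twist":0},{"dx":-0.1,"dy":0.1,"dz":16.8,"twist":0}]' && python3 -m pendant '[{"dx":0,"dy":0,"dz":0,"twist":0},{"dx":0,"dy":0,"dz":0,"twist":0},{"dx":0,"dy":0,"dz":0,"twist":0},{"dx":0,"dy":0,"dz":0,"twist":0},{"dx":0,"dy":0,"dz":0,"twist":0},{"dx":0,"dy":0,"dz":0,"twist":0},{"dx":0,"dy":0,"dz":0,"twist":0},{"dx":0,"dy":0,"dz":0,"twist":0},{"dx":0,"dy":0,"dz":0,"twist":0},{"dx":0,"dy":0,"dz":0,"twist":0}]' && python3 - <<'E'
from s import *
ims=[]
for n,(u,v) in(('scene',(240,110)),('top',(245,115))):
    c=cam(n);ims.append(cv2.resize(c['img'][v:v+130,u:u+130,::-1],None,fx=3,fy=3,interpolation=2))
cv2.imwrite('pics/s5.png',cv2.hconcat(ims))
E
```

```text
time: 10.1
eef_pos: [0.4853, -0.2004, 0.0535]
tcp_rot: [0.607, 0.795, 0.001, 0.001]
contact_force: [-8.5, 7.3, 31.3]
opening: -0.004
finger_force: 15.2
time: 11.35
eef_pos: [0.4851, -0.2004, 0.0542]
tcp_rot: [0.607, 0.795, 0.001, 0.001]
contact_force: [-6.8, 4.3, 21.5]
opening: -0.0
finger_force: 10.5
11.35 [ 0.4851 -0.2004  0.0542] xang 105.28 zax [ 0.002 -0.    -1.   ] q [-0.59  0.18  2.06  0.    0.9  -0.85] F [-6.8  4.3 21.5] -9.329442792707982e-06 10.549160409718752
```

View pics/s5.png

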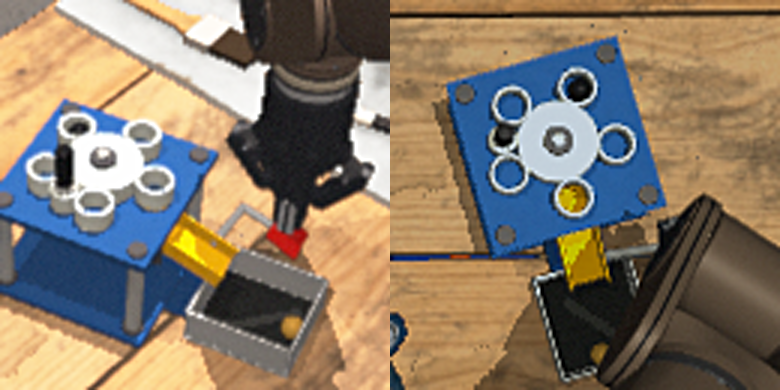

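The brass ball lies in the tray, at scene crop (291,327) and top crop (600,354). The chute is at its stop. I'll lift slowly so it springs back gently.

```bash
python3 -m pendant '[{"dx":0,"dy":0,"dz":-1,"twist":0},{"dx":0,"dy":0,"dz":-2,"twist":0},{"dx":0,"dy":0,"dz":-3,"twist":0},{"dx":0,"dy":0,"dz":-4,"twist":0},{"dx":0,"dy":0,"dz":-5,"twist":0},{"dx":0,"dy":0,"dz":-7,"twist":0},{"dx":0,"dy":0,"dz":-10,"twist":0},{"dx":0,"dy":0,"dz":-14,"twist":0},{"dx":0,"dy":0,"dz":-17,"twist":0},{"dx":0,"dy":0,"dz":-17,"twist":0}]' && python3 -m pendant '[{"dx":-3,"dy":0,"dz":0,"twist":0},{"dx":-7,"dy":0,"dz":0,"twist":0},{"dx":-11,"dy":0,"dz":0,"twist":0},{"dx":-14,"dy":0,"dz":0,"twist":0},{"dx":-15,"dy":0,"dz":0,"twist":0},{"dx":-15,"dy":0,"dz":0,"twist":0},{"dx":-15,"dy":0,"dz":0,"twist":0},{"dx":-15,"dy":0,"dz":0,"twist":0}]' && python3 - <<'E'
from s import *
ims=[]
for n,(u,v) in(('scene',(240,110)),('top',(245,115))):
    c=cam(n);ims.append(cv2.resize(c['img'][v:v+130,u:u+130,::-1],None,fx=3,fy=3,interpolation=2))
    p=pts(c);hsv=cv2.cvtColor(c['img'],cv2.COLOR_RGB2HSV).astype(int)
    m=((hsv[...,0]<6)|(hsv[...,0]>174))&(hsv[...,1]>180)&(abs(p[...,0]-.483)<.05)&(abs(p[...,1]+.2)<.05)
    print(n,m.sum(),np.median(p[m],0))
cv2.imwrite('pics/s6.png',cv2.hconcat(ims))
E
```

```text
time: 12.7
eef_pos: [0.4843, -0.2003, 0.223]
tcp_rot: [0.607, 0.795, 0.0, 0.002]
contact_force: [-1.3, -0.5, -1.0]
opening: 0.0
finger_force: 0.0
time: 13.7
eef_pos: [0.5227, -0.3435, 0.2204]
tcp_rot: [0.606, 0.795, 0.0, -0.0]
contact_force: [0.3, -0.5, 0.2]
opening: 0.001
finger_force: 0.0
13.7 [ 0.5227 -0.3435  0.2204] xang 105.34 zax [-0.  0. -1.] q [-0.74  0.19  1.71  0.    1.24 -1.01] F [ 0.3 -0.5  0.2] 0.0006752011340678407 0.0
scene 125 [ 0.47996593 -0.19585673  0.09575363]
top 168 [ 0.4813624  -0.19747863  0.09737525]
```

View pics/s6.png

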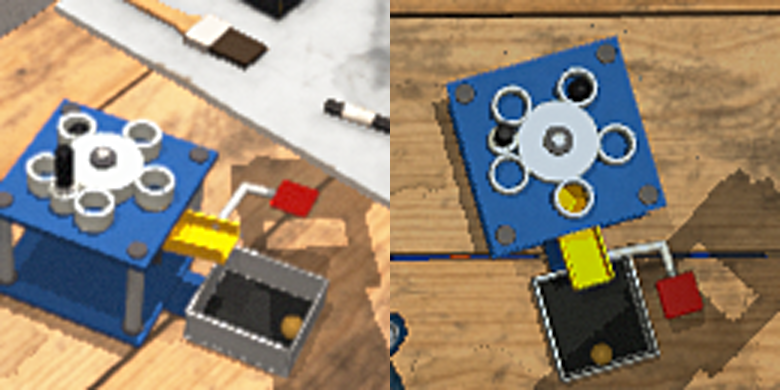

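The ball is in the tray at (600,353), the pad is back at 97 mm, and the black ball is still in its pocket. Handing in.

```bash
python3 -c "
from plant import ctrl
print(ctrl.sign_off())"
```

```text
the job is handed in; nothing more can be done
None
```

The brass ball is in the steel tray, the black ball is still in its pocket, the chute has sprung back, and I handed the job in at about 14 s of the 48 s allowed; the hand-in gave no verdict.

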